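# Power up the breaker board

## Task

Power up the hallway breaker board that lies on the table: with a fingertip, push the main breaker's wide lever over until it snaps on, and only then push over to on the one branch breaker that is off and not padlocked. Leave the branch breakers that are already on as they are, and do not pick up or push aside any of the things lying about.

Things in the scene. Friction and masses are not known exactly. Their poses are not given: they have to be found in the camera images.
- board: White plastic breaker enclosure lying face up on the table, cover off, 260 x 310 mm, floor 12 mm thick, rim 30 mm high. Fixed. Origin: centre of its underside, on the table; x points from the levers' OFF to their ON side, y along the row, z up. Breakers in one row at x = +30 mm: main at y = +96 mm, four branch breakers at y = +38, -6, -50 and -94 mm, in an order that varies.
- main: Main breaker: the white case with the wide black lever, at the +y end of the row. Origin: centre of the case's underside; x points from the OFF side to the ON side (same as the board's x), y along the row, z up. Case 80 mm along x, 60 mm along y; its raised middle (48 mm along x) has its top face 60 mm above the origin, the rest 50 mm. The origin is 22 mm above the table.
- main_lever (a joint): Lever angle of the main breaker: 0 = OFF stop, leaning 0.5 rad from upright to the board's -x; 1.0 = ON stop, leaning 0.5 rad to +x. Hinge axis along the board's y, 52 mm straight above the case's origin. Over-centre spring: resists up to 0.5, past it snaps by itself to 1.0; about 8 N along x at the tip starts it moving. Starts at 0 (OFF).
- main_tip (a point): End of the lever of the main breaker, on its middle line, 48 mm from the hinge axis; a black paddle 30 mm wide (along the row) and 9 mm thick. When OFF it is 116 mm above the table and 23 mm towards the board's -x from the hinge; when ON the mirror image.
- branch_off: The branch breaker that is OFF and not padlocked. Origin: centre of the case's underside; x points from the OFF side to the ON side (same as the board's x), y along the row, z up. Case 80 mm along x, 36 mm along y; its raised middle (48 mm along x) has its top face 60 mm above the origin, the rest 50 mm. The origin is 22 mm above the table.
- branch_off_lever (a joint): Lever angle of the branch breaker that is off: 0 = OFF stop, leaning 0.5 rad from upright to the board's -x; 1.0 = ON stop, leaning 0.5 rad to +x. Hinge axis along the board's y, 52 mm straight above the case's origin. Over-centre spring: resists up to 0.5, past it snaps by itself to 1.0; about 5 N along x at the tip starts it moving. Starts at 0 (OFF).
- branch_off_tip (a point): End of the lever of the branch breaker that is off, on its middle line, 42 mm from the hinge axis; a black paddle 12 mm wide (along the row) and 9 mm thick. When OFF it is 111 mm above the table and 20 mm towards the board's -x from the hinge; when ON the mirror image.
- branch_on1: A branch breaker that is already ON. Origin: centre of the case's underside; x points from the OFF side to the ON side (same as the board's x), y along the row, z up. Case 80 mm along x, 36 mm along y; its raised middle (48 mm along x) has its top face 60 mm above the origin, the rest 50 mm. The origin is 22 mm above the table.
- branch_on1_lever (a joint): Lever angle of the branch breaker already on: 0 = OFF stop, leaning 0.5 rad from upright to the board's -x; 1.0 = ON stop, leaning 0.5 rad to +x. Hinge axis along the board's y, 52 mm straight above the case's origin. Over-centre spring: resists up to 0.5, past it snaps by itself to 1.0; about 5 N along x at the tip starts it moving. Starts at 1.0 (ON).
- branch_on1_tip (a point): End of the lever of the branch breaker already on, on its middle line, 42 mm from the hinge axis; a black paddle 12 mm wide (along the row) and 9 mm thick. When OFF it is 111 mm above the table and 20 mm towards the board's -x from the hinge; when ON the mirror image.
- branch_on2: A branch breaker that is already ON. Origin: centre of the case's underside; x points from the OFF side to the ON side (same as the board's x), y along the row, z up. Case 80 mm along x, 36 mm along y; its raised middle (48 mm along x) has its top face 60 mm above the origin, the rest 50 mm. The origin is 22 mm above the table.
- branch_on2_lever (a joint): Lever angle of the branch breaker already on: 0 = OFF stop, leaning 0.5 rad from upright to the board's -x; 1.0 = ON stop, leaning 0.5 rad to +x. Hinge axis along the board's y, 52 mm straight above the case's origin. Over-centre spring: resists up to 0.5, past it snaps by itself to 1.0; about 5 N along x at the tip starts it moving. Starts at 1.0 (ON).
- branch_on2_tip (a point): End of the lever of the branch breaker already on, on its middle line, 42 mm from the hinge axis; a black paddle 12 mm wide (along the row) and 9 mm thick. When OFF it is 111 mm above the table and 20 mm towards the board's -x from the hinge; when ON the mirror image.
- branch_locked: The branch breaker padlocked OFF: same case and lever as branch_off and leaning the same way, but the lever is immovable, with a brass padlock (14 x 26 x 24 mm) standing on the case on its ON side and a steel shackle round the lever. Origin: centre of the case's underside, 22 mm above the table; axes as the board's.
- tape: Loose roll of black tape, 60 mm across, 19 mm high, lying on the board's floor in front (-x side) of the breakers. Origin: centre of its underside. Bystander.
- screwdriver: Loose screwdriver lying on the table just outside the board's -x rim, along the board's y, under 40 mm high. Origin: on its underside, along its own x. Bystander.
- torch: Small dark pocket torch standing on end beside the board's +y rim, 34 mm across, 75 mm high. Origin: centre of its underside. Bystander.
- jar: Screw jar standing beside the board's -y rim, 56 mm across, 65 mm high. Origin: centre of its underside. Bystander.
- mug: White mug on the table to the robot's left, 80 mm across, 90 mm high. Origin: centre of its underside. Bystander.
- doorknob: Loose steel door knob standing on its rose to the robot's right, 48 mm across, 62 mm high. Origin: centre of its underside. Bystander.
- hinge_pack: Cardboard pack, 90 x 55 x 22 mm, flat on the table to the robot's left. Origin: centre of its underside. Bystander.

How it is judged:
On the way, in this order (a step that is already met when the one before it is completed fails the run):
1. the main breaker is on while the branch breaker is still off (value of joint main_lever above 0.9 rad and value of joint branch_off_lever below 0.2 rad), for 0.2 s.
2. the branch breaker that was off is on (value of joint each of branch_off_lever, main_lever above 0.9 rad), for 0.2 s.
At the end, for the whole second after the job is handed in: The levers of the main breaker and of the three branch breakers that are not padlocked are all on (above 0.9 of 1.0 rad), and the loose things lie still (below 0.02 m/s), none moved by more than 25 mm (all of step 2 and value of joint each of branch_on1_lever, branch_on2_lever above 0.9 rad and linear speed of each of tape, screwdriver, torch, jar, mug, doorknob, hinge_pack below 0.02 m/s); the robot touches nothing.
It fails at once if the branch breaker is switched on before the main breaker (value of joint branch_off_lever above 0.5 rad and value of joint main_lever below 0.5 rad).
It fails at once if a branch breaker that was on is switched off (value of joint any of branch_on1_lever, branch_on2_lever below 0.5 rad).
It fails at once if a loose thing is lifted, carried, or pushed aside (moved by more than 25 mm) (distance of any of tape, screwdriver, torch, jar, mug, doorknob, hinge_pack from where it was at the start of the episode above 0.025 m).
It also fails if it takes over 35 s, if anything falls off the work surface, if the arm or the gripper's body presses on something with over 40 N, if the wrist force passes 120 N, or if a joint passes its speed limit or range.

## Robot

A 7-joint arm with a two-finger parallel gripper is mounted at the origin on the work surface. World frame = base frame: x ahead of the robot, y to its left, z up, the work surface at z = 0. Lengths are in m, angles in rad, forces in N, time in s.
With the tool pointing down it reaches from about 0.4 to 0.875 m from the base axis. Payload 19.3 kg.
Tool frame: the origin (TCP) lies at the very end of the fingers, on their centre line; the grasp point (between the pads) lies 19 mm behind it; z points along the fingers, y is the direction in which the jaws open and shut (so a half turn about z gives the same grasp; the last joint's range is limited). The gripper opens to 85 mm and grips with 20 to 120 N. Pads are 22 mm wide; open, the fingers measure 114 mm over their backs; the gripper's body (76 mm by 85 mm) begins 54 mm behind the grasp point. The pads swing forward as they close: fully open they stand 13 mm farther back than shut.
Start: joints at [1.269, 0.521, -0.036, 1.599, 0.021, 1.021, -0.113], TCP at [0.144, -0.608, 0.231] pointing down, gripper open.
Joint ranges: [-2.91, 2.91], [-0.3, 2.13], [-1.5, 1.42], [0.17, 2.43], [-1.26, 4.41], [0.16, 1.93], [-2.52, 2.52]. Speed limits (rad/s): [1.89, 1.89, 2.39, 2.39, 3.01, 3.01, 3.01].

## Interface

Orientations are given as [roll, pitch, yaw] about the fixed x, y, z axes, in that order (R = Rz(yaw) Ry(pitch) Rx(roll)).
In Python, from workcell import bot, vision, job_done gives the robot as it stands.
- The arm moves only by the tool arm_command, never from a script. Its arguments are lists of equal length, an entry for each row: "gripper": the finger opening in cm, from 0 to 8.54; "slide": the shift along the tool's x, y, z in cm, a list of three; "turn": the turn, a rotation vector about the tool's x, y, z in degrees, a list of three. A call has 1 to 5 rows; each row is the pose to reach, as a shift and turn from the pose commanded when the call began, along the tool's axes at that moment; what a row does not reach only later rows make up. A row lasts 1/8 s, in which the tool goes at most 62.5 mm and 10.7 degrees, less where a joint would pass 70% of its speed; a pose out of reach is approached as far as the arm can. A call with a gripper value outside its range is refused whole. The fingers move at their own pace and stop on an object; "force" is the grip in N (left out, the last holds). Time passes only in rows, so rows that repeat a pose let the fingers close. It gives the time, the measured TCP pose, the force and the opening at its end, in the units of the state.
- bot.observe(): the state, without advancing time (a new reading comes with each control period).
- vision.grab_frame(name): name is "scene" or "top"; returns the picture (480x640x3 uint8, blue, green, red); there is no depth.
- vision.camera_model(name): a dict with "mtx" (3x3 intrinsics, pixels), "T" (4x4, takes a point from camera to world coordinates). Camera axes: x right, y down, z forward; pixel columns grow to the right and rows downward; lengths in m; the calibration is good to about 2 mm. A picture is of the moment at which its call begins. camera_model takes no time and is no camera call.
- job_done(): hands the job in, once; it reports no verdict.
The state is a dict: "clock": time; "qpos": joint angles; "qd": joint speeds; "joint_efforts": joint torques, N m; "position": TCP position; "tool_rot": TCP orientation; "force": force on the tool from outside, world axes, zero at the start; "moment": the same for the moment, N m; "grip_width": finger opening in m.
Only numpy, scipy, OpenCV 4.12 (cv2) and the standard library are available. Lean on these libraries where they do the work, as an engineer would, in place of code of your own. Each camera call takes 0.05 s, during which the arm holds its last target. There are 200 camera calls.

## Working session

There is one attempt and no reset: what is moved stays moved. The work goes in short steps, Python scripts to look and compute and a tool call to move; the robot and the scene stay as the last step left them, time stands still between calls to the robot, and variables do not carry over. Pictures are saved under pics/ and viewed, about 8 in all and at most 12, crops included, and the job is handed in when it is done.

Besides the shell and the picture viewer there is one more tool, called after ">>>" as name(argument=value, ...) on one line, values as JSON. arm_command: Moves the arm, as the interface text tells. Its arguments: {"type":"object","properties":{"gripper":{"type":"array","items":{"type":"number"}},"slide":{"type":"array","items":{"type":"array","items":{"type":"number"}}},"turn":{"type":"array","items":{"type":"array","items":{"type":"number"}}},"force":{"type":"number"}},"required":["gripper","slide","turn"]}

```bash
mkdir -p pics; python3 - <<'E'
from workcell import bot, vision
import cv2,numpy as np
for n in("top","scene"):
    cv2.imwrite(f"pics/{n}0.png",vision.grab_frame(n)); m=vision.camera_model(n); print(n,np.round(m["mtx"],1).tolist(),np.round(m["T"],3).tolist())
s=bot.observe();print(s["clock"],s["position"],s["tool_rot"],s["force"])
E
```

```text
top [[614.2, 0.0, 314.9], [0.0, 614.2, 238.3], [0.0, 0.0, 1.0]] [[0.024, -0.995, 0.095, 0.388], [-1.0, -0.024, -0.003, 0.013], [0.005, -0.095, -0.995, 1.591], [0.0, 0.0, 0.0, 1.0]]
scene [[444.5, 0.0, 319.4], [0.0, 444.5, 234.8], [0.0, 0.0, 1.0]] [[-0.221, 0.515, -0.828, 1.506], [0.975, 0.115, -0.189, 0.22], [-0.003, -0.849, -0.528, 0.727], [0.0, 0.0, 0.0, 1.0]]
0.1 [ 0.14345276 -0.60800932  0.2307986 ] [-3.14059070e+00  9.19972265e-05  2.31773121e-01] [ 0.09402506  0.19656682 -0.16464905]
```

View pics/top0.png

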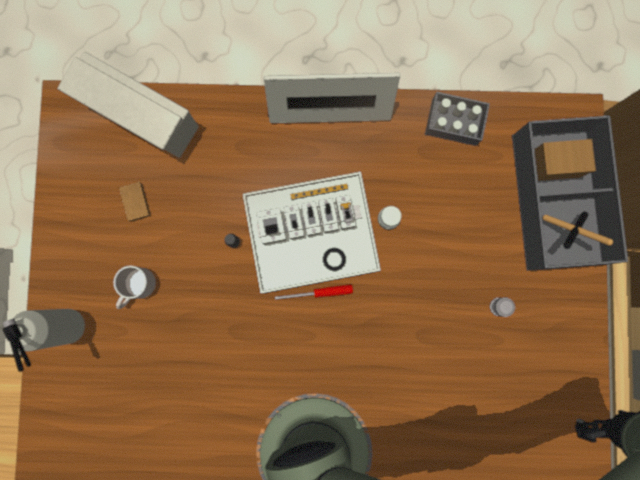

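View pics/scene0.png

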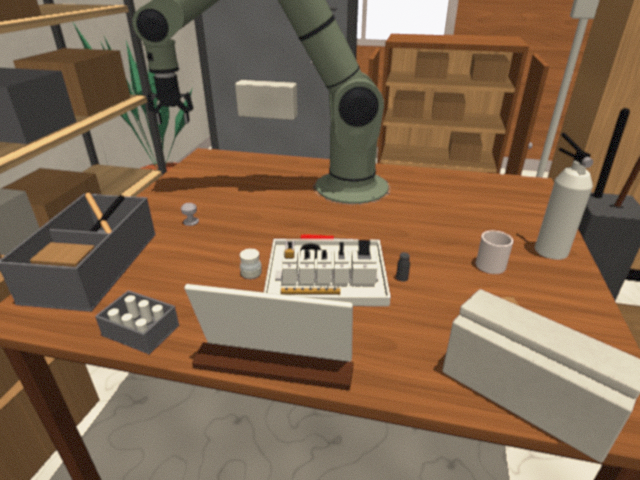

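```bash
cat > h.py <<'E'
import numpy as np
from workcell import bot, vision
def cast(n,uv,z):
    m=vision.camera_model(n);T=m["T"];K=m["mtx"]
    d=T[:3,:3]@np.linalg.inv(K)@np.array([uv[0],uv[1],1.]);o=T[:3,3]
    return o+d*(z-o[2])/d[2]
def proj(n,p):
    m=vision.camera_model(n);T=m["T"];q=m["mtx"]@(T[:3,:3].T@(np.asarray(p)-T[:3,3]));return q[:2]/q[2]
E
python3 - <<'E'
from h import *
import cv2
I=cv2.imread("pics/top0.png")
hsv=cv2.cvtColor(I,cv2.COLOR_BGR2HSV)
m=((hsv[...,1]<50)&(hsv[...,2]>120)).astype(np.uint8)*255
r=np.zeros_like(m);r[165:300,238:384]=m[165:300,238:384]
c=max(cv2.findContours(r,0,2)[0],key=cv2.contourArea)
h=cv2.convexHull(c);q=cv2.approxPolyDP(h,6,True)[:,0];print(q.tolist())
P=np.array([cast("top",x,.03)[:2] for x in q]);print(np.round(P,4).tolist())
pts=np.array([cast("top",x[0],.03)[:2] for x in h]);R=cv2.minAreaRect((pts*1000).astype(np.float32));print(R)
C=np.array(R[0])/1000
a=R[2]; a=np.radians((a+45)%90-45);print("yaw",a,np.degrees(a))
Rz=np.array([[np.cos(a),-np.sin(a)],[np.sin(a),np.cos(a)]])
b=cv2.resize(I[170:300,240:400],None,fx=5,fy=5,interpolation=cv2.INTER_CUBIC)
for y,L in((96,48),(38,42),(-6,42),(-50,42),(-94,42)):
  for s,col in((-1,(0,0,255)),(1,(0,255,0))):
    p=C+Rz@np.array([.03+s*L*np.sin(.5)/1e3,y/1e3]);z=.074+L*np.cos(.5)/1e3
    u=proj("top",[*p,z]);print(y,s,np.round([*p,z],4),np.round(u,1))
    cv2.circle(b,tuple(int(v) for v in (u-[240,170])*5),4,col,1)
cv2.imwrite("pics/b.png",b)
S=cv2.imread("pics/scene0.png");cv2.imwrite("pics/s.png",cv2.resize(S[225:310,230:420],None,fx=4,fy=4,interpolation=cv2.INTER_CUBIC))
E
```

```text
[[360, 172], [379, 270], [260, 292], [243, 194]]
[[0.7116, -0.1033], [0.4599, -0.1559], [0.397, 0.1446], [0.6467, 0.1964]]
((553.5833740234375, 20.025009155273438), (260.232421875, 310.14483642578125), 12.29623031616211)
yaw 0.21460970460057213 12.29623031616211
96 -1 [0.54   0.1153 0.1161] [271.1 232.6]
96 1 [0.5849 0.1251 0.1161] [267.6 214. ]
38 -1 [0.5551 0.0593 0.1109] [294.5 227.1]
38 1 [0.5945 0.0678 0.1109] [291.4 211. ]
-6 -1 [0.5645 0.0163 0.1109] [312.3 223.7]
-6 1 [0.6038 0.0248 0.1109] [309.2 207.6]
-50 -1 [ 0.5739 -0.0267  0.1109] [330.1 220.3]
-50 1 [ 0.6132 -0.0182  0.1109] [326.9 204.2]
-94 -1 [ 0.5832 -0.0697  0.1109] [347.9 216.9]
-94 1 [ 0.6226 -0.0611  0.1109] [344.7 200.8]
```

View pics/b.png

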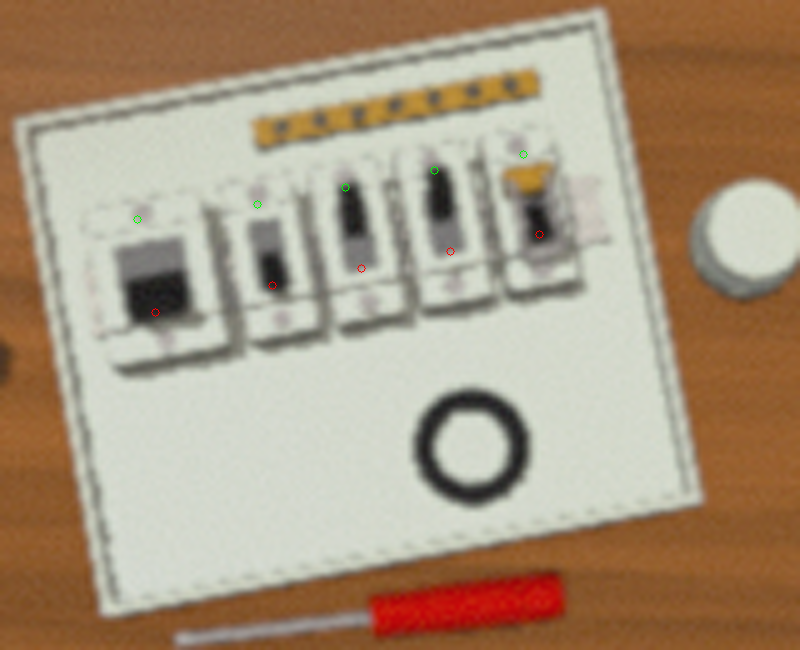

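View pics/s.png

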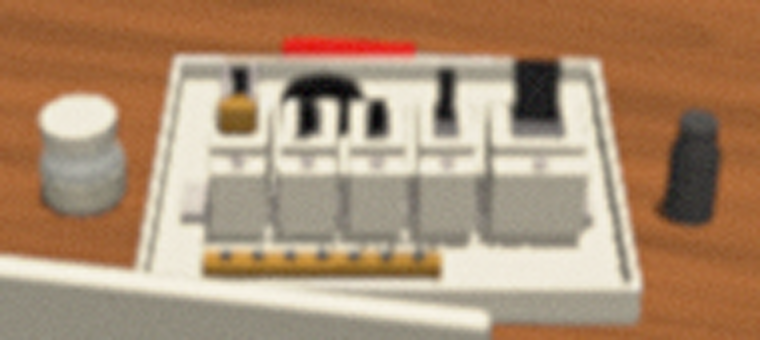

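The picture shows the board at yaw about 12°, with its off, unlocked branch next to the main (y=+38). The two on branches follow, then the padlocked one at the -y end. The projected tips match, and the tool's x already runs along the board's x.

```bash
cat >> h.py <<'E'
from scipy.spatial.transform import Rotation as Ro
C=np.array([.5536,.0200]);A=.2146
def b2w(x,y,z): return np.array([C[0]+np.cos(A)*x-np.sin(A)*y,C[1]+np.sin(A)*x+np.cos(A)*y,z])
def w2b(p): d=np.asarray(p)[:2]-C; return np.array([np.cos(A)*d[0]+np.sin(A)*d[1],-np.sin(A)*d[0]+np.cos(A)*d[1],p[2]])
def rel(p):
    s=bot.observe();R=Ro.from_euler("xyz",s["tool_rot"]);return np.round(R.inv().apply(p-s["position"])*100,2)
E
python3 -c "
from h import *
print(w2b(bot.observe()['position']))
print(rel(np.array([.5,-.35,.23])),rel(b2w(-.03,.096,.18)))"
```

```text
[-0.53447788 -0.52626026  0.2307986 ]
[ 40.63 -16.92   0.09] [ 51.51 -61.35   5.14]
```

>>> arm_command(gripper=[0,0,0,0,0], slide=[[6,-2.5,0],[12,-5,0],[18,-7.5,0],[24,-10,0],[30,-12.5,0]], turn=[[0,0,0],[0,0,0],[0,0,0],[0,0,0],[0,0,0]])

```text
clock: 0.72
position: [0.398, -0.4236, 0.2312]
tool_rot: [-3.141, 0.0, 0.232]
force: [0.4, -0.0, -0.4]
grip_width: 0.0001
```

```bash
python3 -c "
from h import *
s=bot.observe();print(s['clock'],s['position'],s['tool_rot'],s['grip_width'],s['force'],s['qpos'])
print(rel(b2w(-.03,.096,.18)))"
```

```text
0.725 [ 0.39802142 -0.42361842  0.23121244] [-3.14144504e+00  1.83868342e-04  2.31599901e-01] 0.00014140103391995483 [ 0.39152314 -0.0346477  -0.44483188] [ 0.78622841  0.45290305 -0.09954243  1.71575857  0.05260619  0.97575197
 -0.67204798]
[ 22.49 -49.26   5.12]
```

>>> arm_command(gripper=[0,0,0,0,0], slide=[[3,-5,0],[6,-10,0],[9,-15,0],[12,-20,0],[14,-25,0]], turn=[[0,0,0],[0,0,0],[0,0,0],[0,0,0],[0,0,-1]])

```text
clock: 1.35
position: [0.476, -0.1474, 0.2312]
tool_rot: [-3.141, -0.0, 0.25]
force: [1.3, -0.5, 0.1]
grip_width: 0.0003
```

>>> arm_command(gripper=[0,0,0,0,0], slide=[[2,-5,0],[4,-10,0],[5,-15,0],[6,-20,0],[6,-23,0]], turn=[[0,0,0],[0,0,0],[0,0,0],[0,0,0],[0,0,0]])

```text
clock: 1.98
position: [0.4765, 0.0906, 0.2312]
tool_rot: [-3.141, 0.0, 0.251]
force: [-0.4, -0.4, -0.2]
grip_width: 0.0001
```

>>> arm_command(gripper=[0], slide=[[0,0,0]], turn=[[0,0,0]])

```text
clock: 2.1
position: [0.4763, 0.0902, 0.2312]
tool_rot: [-3.141, 0.0, 0.253]
force: [0.5, -0.8, 0.3]
grip_width: 0.0001
```

```bash
python3 -c "
from h import *
s=bot.observe();print(s['clock'],w2b(s['position']),s['tool_rot'],s['force'])
print(rel(b2w(-.025,.096,.1)))"
```

```text
2.1 [-0.0605546   0.08502747  0.23117346] [-3.14103339e+00  3.43414971e-04  2.52796638e-01] [ 0.45943308 -0.8466101   0.25670594]
[ 3.6  -0.95 13.12]
```

>>> arm_command(gripper=[0,0,0,0,0], slide=[[2.5,-1,3.5],[2.5,-1,7],[2.5,-1,10.5],[2.5,-1,13.1],[2.5,-1,13.1]], turn=[[0,0,2.2],[0,0,2.2],[0,0,2.2],[0,0,2.2],[0,0,2.2]])

```text
clock: 2.72
position: [0.4979, 0.1029, 0.0989]
tool_rot: [3.141, 0.003, 0.21]
force: [-0.5, -0.2, 0.8]
grip_width: 0.0001
```

```bash
python3 -c "
from h import *
import cv2
I=vision.grab_frame('scene');J=cv2.resize(I[180:310,230:420],None,fx=4,fy=4,interpolation=cv2.INTER_CUBIC);cv2.imwrite('pics/s1.png',J)
s=bot.observe();print(s['clock'],w2b(s['position']),s['tool_rot'],s['force'])
print(rel(b2w(.026,.096,.1)))"
```

```text
2.775 [-0.03604336  0.09303058  0.10015749] [3.14131927e+00 1.38713250e-03 2.10100895e-01] [-0.36241563  0.32270748  0.08846618]
[ 6.2  -0.32  0.01]
```

View pics/s1.png

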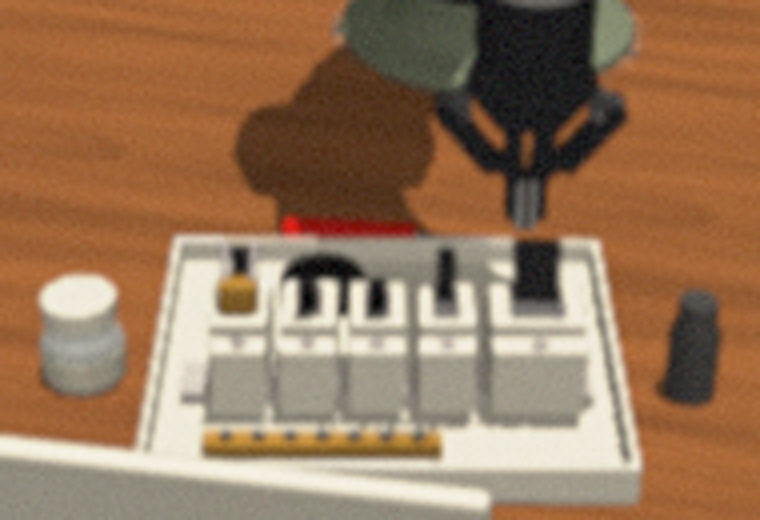

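The fingertip (525,225) stands behind the main lever (535,250), in line with it, and nothing has been disturbed. Now I push.

>>> arm_command(gripper=[0,0,0,0,0], slide=[[1.2,-0.3,0],[2.5,-0.3,0],[3.7,-0.3,0],[5,-0.3,0],[6.2,-0.3,0]], turn=[[0,0,0],[0,0,0],[0,0,0],[0,0,0],[0,0,0]])

```text
clock: 3.4
position: [0.56, 0.1201, 0.1007]
tool_rot: [-3.142, -0.001, 0.211]
force: [-0.8, -0.8, 0.7]
grip_width: -0.0
```

>>> arm_command(gripper=[0,0], slide=[[0,0,0],[0,0,0]], turn=[[0,0,0],[0,0,0]])

```text
clock: 3.65
position: [0.5585, 0.1198, 0.1003]
tool_rot: [-3.142, 0.0, 0.211]
force: [-0.2, 0.3, -0.2]
grip_width: -0.0005
```

```bash
python3 -c "
from h import *
s=bot.observe();print(s['clock'],w2b(s['position']),s['tool_rot'],s['force'])
print(rel(b2w(-.03,.096,.1)))"
```

```text
3.65 [0.02608809 0.09648734 0.10025791] [-3.14156707e+00  1.65042847e-04  2.10832636e-01] [-0.16525142  0.31817191 -0.21733242]
[-5.61  0.07  0.03]
```

>>> arm_command(gripper=[0,0,0,0,0], slide=[[-3,0,0],[-6.2,0,0],[-6.2,3,0],[-6.2,5.8,0],[-6.2,5.8,0]], turn=[[0,0,0],[0,0,0],[0,0,0],[0,0,0],[0,0,0]])

```text
clock: 4.28
position: [0.5102, 0.0481, 0.1004]
tool_rot: [3.141, 0.0, 0.208]
force: [0.5, -0.6, 0.4]
grip_width: -0.0
```

```bash
python3 -c "
from h import *
import cv2
I=vision.grab_frame('scene');J=cv2.resize(I[180:310,230:420],None,fx=4,fy=4,interpolation=cv2.INTER_CUBIC);cv2.imwrite('pics/s2.png',J)
s=bot.observe();print(s['clock'],w2b(s['position']),s['tool_rot'],s['force'])
print(rel(b2w(.026,.038,.098)))"
```

```text
4.325 [-0.03621194  0.03814177  0.10040591] [ 3.14152540e+00 -7.82071710e-05  2.09312342e-01] [ 0.86857805  0.21178552 -0.01752876]
[ 6.22 -0.02  0.24]
```

View pics/s2.png

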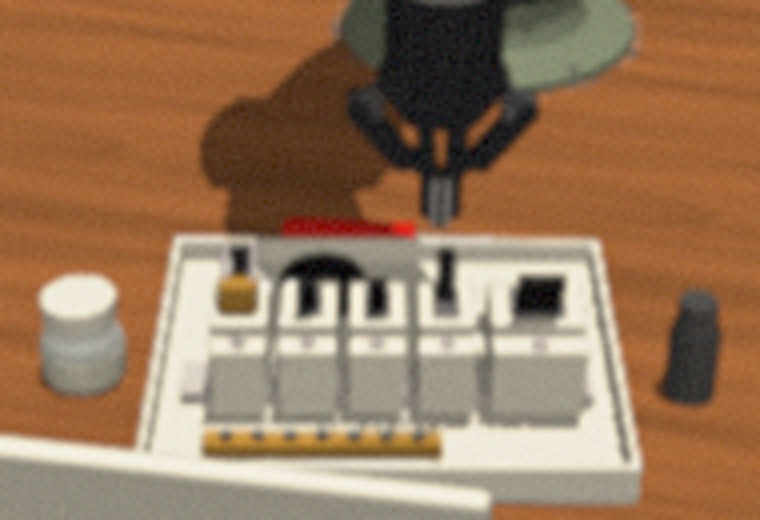

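The main lever is now on: it looks short at (538,295). The fingertip (440,215) is lined up behind the branch lever (447,265).

>>> arm_command(gripper=[0,0,0,0,0], slide=[[1.2,0,0.2],[2.5,0,0.2],[3.7,0,0.2],[5,0,0.2],[6.2,0,0.2]], turn=[[0,0,0],[0,0,0],[0,0,0],[0,0,0],[0,0,0]])

```text
clock: 4.95
position: [0.5717, 0.0637, 0.0982]
tool_rot: [-3.141, 0.0, 0.211]
force: [0.3, -0.0, 0.3]
grip_width: -0.0001
```

>>> arm_command(gripper=[0,0], slide=[[0,0,0],[0,0,0]], turn=[[0,0,0],[0,0,0]])

```text
clock: 5.2
position: [0.5706, 0.0631, 0.0982]
tool_rot: [3.142, 0.0, 0.211]
force: [0.3, 0.1, -0.0]
grip_width: 0.0002
```

>>> arm_command(gripper=[0,0,0,0,0], slide=[[-3,0,0],[-6.2,0,0],[-6.2,0,-4],[-6.2,0,-8],[-6.2,0,-8]], turn=[[0,0,0],[0,0,0],[0,0,0],[0,0,0],[0,0,0]])

```text
clock: 5.82
position: [0.5113, 0.0502, 0.181]
tool_rot: [3.141, -0.005, 0.21]
force: [-0.1, 0.1, -1.9]
grip_width: 0.0
```

```bash
python3 -c "
from h import *
import cv2
I=vision.grab_frame('scene');J=cv2.resize(I[180:310,230:420],None,fx=4,fy=4,interpolation=cv2.INTER_CUBIC);cv2.imwrite('pics/s3.png',J)
s=bot.observe();print(s['clock'],w2b(s['position']),s['qd'].round(3),s['force'])"
```

```text
5.875 [-0.03569242  0.03855861  0.1793585 ] [-0.005  0.036  0.007  0.021  0.005 -0.015 -0.004] [ 0.36861605 -0.33945332 -1.40374787]
```

View pics/s3.png

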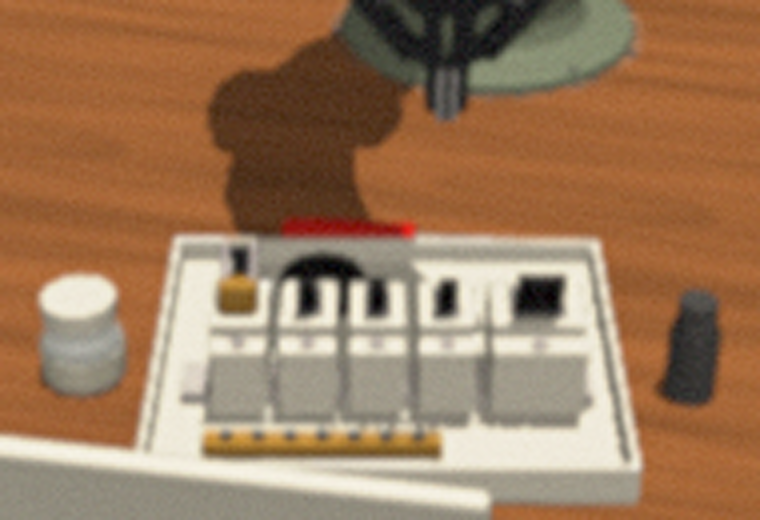

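The branch lever (447,298) now leans on, like its two neighbours and the main. The loose things in view have not moved, and the arm is clear.

>>> arm_command(gripper=[0,0,0], slide=[[0,0,0],[0,0,0],[0,0,0]], turn=[[0,0,0],[0,0,0],[0,0,0]])

```text
clock: 6.25
position: [0.5099, 0.0502, 0.1777]
tool_rot: [-3.141, 0.001, 0.211]
force: [-0.1, 0.6, -0.8]
grip_width: -0.0004
```

```bash
python3 -c "
from workcell import job_done
print(job_done())"
```

```text
the job is handed in; nothing more can be done
None
```

The board is powered up and the job was handed in at about 6.3 s. With the closed fingertip I pushed the main lever on first, then the off, unlocked branch next to it (y = +38 mm).

- **Levers:** the last scene picture shows the main and all three unlocked branches leaning on, and the padlocked one still off. This is judged by eye from the pictures, since the lever angles were not read out.
- **Loose things:** the torch, jar, tape and screwdriver look unmoved. The mug, door knob and cardboard pack were outside the last crop, but the arm stayed clear of them.
- **Arm:** it was still and clear of the board, at 0.18 m height. The forces read after each push and at the end were under 2 N; the peak during the pushes was not recorded.

No check failed or disagreed.

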